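# Open the scrap bin by its pedal and let the lid down softly

### The arm

A 6-joint arm with a two-finger parallel gripper is mounted at the origin on the work surface. World frame = base frame: x ahead of the robot, y to its left, z up, the work surface at z = 0. Lengths are in m, angles in rad, forces in N, time in s.
With the tool pointing down it reaches from about 0.375 to 0.9 m from the base axis. Payload 3.1 kg.
Tool frame: the origin (TCP) lies at the very end of the fingers, on their centre line; the grasp point (between the pads) lies 19 mm behind it (manip.hold_point_z is the distance from the TCP to the grasp point, in m); y points along the fingers, z is the direction in which the jaws open and shut, and the axes are right-handed (so a half turn about y gives the same grasp; the last joint's range is limited). The gripper opens to 85 mm and grips with 20 to 120 N. Pads are 22 mm wide; open, the fingers measure 114 mm over their backs; the gripper's body (76 mm by 85 mm) begins 54 mm behind the grasp point. The pads swing forward as they close: fully open they stand 13 mm farther back than shut.
Start: joints at [-1.48, 0.527, 1.433, -0, 1.181, -0.178], TCP at [0.166, -0.603, 0.231] pointing down, gripper open.
Joint ranges: [-3.08, 3.08], [-0.75, 2.2], [0.22, 2.44], [-1.43, 4.57], [0, 2.65], [-2.85, 2.85]. Speed limits (rad/s): [2.79, 2.79, 3.14, 3.14, 3.14, 3.14].

### API

Orientations are given as a unit quaternion [x, y, z, w].
In Python, from station import manip, eyes, workorder gives the robot as it stands. The module is installed in compiled form; this text tells all that it offers.
- The arm moves only by the shell command python3 -m jog 'ROWS' [OPENING] [FORCE]. ROWS is JSON, a list of rows, each a list of 2 entries, a list of its own where there are three numbers: the shift along the tool's x, y, z in cm, then the turn about the tool's y in rad. A call has 1 to 20 rows; each row is the pose to reach, as a shift and turn from the pose commanded when the call began, along the tool's axes at that moment; what a row does not reach only later rows make up. A row lasts 1/12 s, in which the tool goes at most 41.7 mm and 7.16 degrees, less where a joint would pass 70% of its speed; a pose out of reach is approached as far as the arm can. A call with a gripper value outside its range is refused whole. OPENING is the finger opening in cm, from 0 to 8.54, set as the call begins (- or left out, the last holds). The fingers move at their own pace and stop on an object; FORCE is the grip in N (left out, the last holds). Time passes only in rows, so rows that repeat a pose let the fingers close. It gives the time, the measured TCP pose, the force and the opening at its end, in the units of the state.
- manip.sense(): the state, without advancing time (a new reading comes with each control period).
- eyes.snapshot(name): name is "side" or "top"; returns a dict with "frame" (384x512x3 uint8, red, green, blue), "vfov" (degrees; the focal length in pixels is half the picture's height over the tangent of half this angle, whatever the lens; pixels are square), "cx", "cy" (the principal point, pixels), "k1" (the pictures are not rectified: a ray, as slopes to the right and down, at radius r is drawn at 1 + k1 r^2 times it, then the intrinsics apply), "rvec" (rotation vector, rad) and "tvec" (3), from world to camera coordinates, as OpenCV has them. Camera axes: x right, y down, z forward; pixel columns grow to the right and rows downward; lengths in m; the calibration is good to about 2 mm. A picture is of the moment at which its call begins. There is no depth.
- workorder.sign_off(): hands the job in, once; it reports no verdict.
The state is a dict: "t": time; "q": joint angles; "qd": joint speeds; "tau": joint torques, N m; "tcp_pos": TCP position; "tool_rot": TCP orientation; "force": force on the tool from outside, world axes, zero at the start; "ft_torque": the same for the moment, N m; "finger_gap": opening from 0.0 (shut) to 1.0 (fully open).
Only numpy, scipy, OpenCV 4.12 (cv2) and the standard library are available. Lean on these libraries where they do the work, as an engineer would, in place of code of your own. Each camera call takes 0.05 s, during which the arm holds its last target. There are 200 camera calls.

### The job

I have a pan of silver sweepings for the round pedal bin on the bench: with your fingertips press its pedal right down so the lid stands wide open, and keep it wide open for three seconds while I tip them in. Then ease the pedal up slowly so that the lid comes down gently and fully shut without dropping or slamming, for a puff of air blows the silver dust out. Work the lid by the pedal alone, do not lift, shift or tip the bin, and leave the square bin and everything else on the bench as it is.

Things in the scene. Friction and masses are not known exactly. Their poses are not given: they have to be found in the camera images.
- round_bin: Round pedal bin: brushed-steel drum 170 mm across, 215 mm high, on a black 176 mm base ring; domed steel lid (top 242 mm above the bench) hinged at the back, pedal sticking out low at the front. About 2.2 kg, standing loose on rubber feet. Origin: centre of its underside, on the bench. Its -x points to the front (pedal), +x to the back (hinge), z up.
- round_bin_pad (a point): Centre of the top of the round bin's pedal pad: black rubber, 58 mm wide (bin's y), 44 mm deep (bin's x), 143 mm from the bin's axis towards its -x (55 mm in front of the base ring). 42 mm above the bench when up, 12 mm when down on its stop, on an arc about a pin under the bin's middle. Takes 6 to 10 N at first, less as it opens; the lid's weight pushes it back up. The point moves with the pedal.
- round_bin_pedal (a joint): Round bin's pedal angle: 0 untouched (up), 0.21 rad fully down, its bar meeting the bench. A push rod links it to the lid, which turns 5.5 times as far.
- round_bin_lid (a joint): Angle of the round bin's lid about its rear hinge: 0 shut, 1.15 rad wide open (pedal fully down). It has no damper or latch: if the pedal is let go, it falls shut.
- square_bin: The other pedal bin, not to be used: steel box 170 mm deep (its x), 150 mm wide, 250 mm high, flat lid (top 271 mm), and the same kind of pedal at its front (its -x), pad centre 143 mm from its axis and 42 mm above the bench. Origin: centre of its underside. Either bin may be the left or the right one.
- square_bin_lid (a joint): Angle of the square bin's lid: 0 shut, 1.15 rad wide open.
- jar: Bystander, loose: amber glass jar with a brass screw lid, 54 mm across, 75 mm tall, standing between the two bins. Origin: centre of its underside.
- bench_block: Bystander, loose: flat square steel bench block, 100 x 100 x 22 mm. Origin: centre of its underside.
- bur_stand: Bystander, loose: wooden block 115 x 50 x 30 mm with upright burs, about 65 mm tall in all. Origin: centre of its underside.
- file: Bystander, loose: flat hand file with a wooden handle, 300 mm long, lying flat. Origin: centre of its underside.
- tweezers: Bystander, loose: steel tweezers, 130 mm long, lying flat. Origin: centre of its underside.
- parts_tray: Bystander, loose: low divided tray, 110 x 150 x 28 mm. Origin: centre of its underside.
- bench_pin: Bystander, loose: stepped wooden bench pin, about 160 x 62 x 24 mm. Origin: centre of its underside.

How it is judged:
By the outcome, as a careful person would: the job done as asked, in the order asked, and still so for the second after the job is handed in, with the robot touching nothing.
It also fails if it takes over 54 s, if anything falls off the work surface, if the arm or the gripper's body presses on something with over 40 N, if the wrist force passes 120 N, or if a joint passes its speed limit or range.

## Working session

There is one attempt and no reset: what is moved stays moved. The work goes in short steps, Python scripts to look and compute and a shell command to move; the robot and the scene stay as the last step left them, time stands still between calls to the robot, and variables do not carry over. Pictures are saved under pics/ and viewed, about 8 in all and at most 12, crops included, and the job is handed in when it is done.

```bash
mkdir -p pics; cat > h.py <<'E'
import numpy as np, cv2
from station import manip, eyes, workorder
from scipy.spatial.transform import Rotation as R
def cam(s):
    f=s["frame"].shape[0]/2/np.tan(np.radians(s["vfov"])/2)
    return f,cv2.Rodrigues(np.array(s["rvec"],float))[0],np.array(s["tvec"],float).ravel()
def ray(s,u,v):
    f,M,t=cam(s); d=np.array([(u-s["cx"])/f,(v-s["cy"])/f]); p=d.copy()
    for _ in range(20): p=d/(1+s["k1"]*(p@p))
    return -M.T@t, M.T@np.array([p[0],p[1],1])
def onz(s,u,v,z):
    o,d=ray(s,u,v); return o+d*(z-o[2])/d[2]
def proj(s,P):
    f,M,t=cam(s); c=M@np.array(P,float)+t; p=c[:2]/c[2]; p=p*(1+s["k1"]*(p@p)); return p*f+[s["cx"],s["cy"]]
def save(s,name): cv2.imwrite("pics/"+name,s["frame"][:,:,::-1])
E
python3 - <<'E'
from h import *
import pickle
for n in("side","top"):
    s=eyes.snapshot(n); save(s,n+"0.png"); pickle.dump(s,open(n+"0.pkl","wb"))
    print(n,s["vfov"],s["k1"],-cam(s)[1].T@cam(s)[2])
st=manip.sense(); print(st); print(R.from_quat(st["tool_rot"]).as_matrix().round(3))
E
```

```text
side 45.50852008488076 -0.18114944476388317 [0.98733844 0.0087666  1.45149934]
top 55.980623119135295 -0.06699319804118314 [0.43503292 0.02265149 1.53087565]
{'t': 0.1, 'q': array([-1.48050201e+00,  5.28359655e-01,  1.43380510e+00,  7.14827881e-06,
        1.18143420e+00, -1.78492075e-01]), 'qd': array([ 0.00206619, -0.00161918, -0.00197205, -0.0004729 , -0.00034057,
       -0.00024096]), 'tau': array([ 1.08787028e-04, -4.43303311e+01, -1.78585786e+01, -1.60500485e-04,
        3.86907341e-03,  5.98766221e-06]), 'tcp_pos': array([ 0.16594986, -0.60187253,  0.23042998]), 'tool_rot': array([-0.09470993,  0.70143899, -0.7000219 ,  0.09477714]), 'force': array([ 0.14088501, -0.95757049, -1.19616299]), 'ft_torque': array([0.00471962, 0.02520173, 0.02905909]), 'finger_gap': 1.0015122266553624}
[[-0.964 -0.     0.266]
 [-0.266  0.002 -0.964]
 [-0.    -1.    -0.002]]
```

View pics/side0.png

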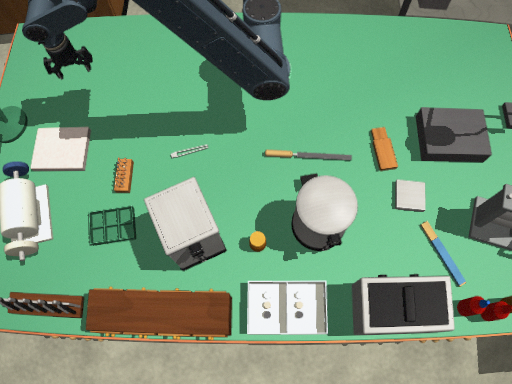

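View pics/top0.png

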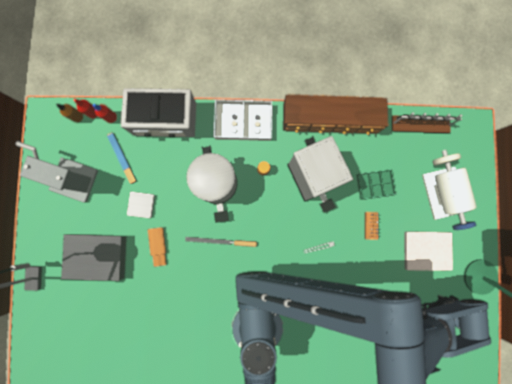

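The round bin is on the robot's left: pedal near top-view (221,216) and side-view (308,182), hinge at top (207,150). The square bin is on the right, with the jar between them at top (264,168). Next I measure the pad and the lid.

```bash
cat > m.py <<'E'
from h import *
import pickle
S={n:pickle.load(open(n+"0.pkl","rb")) for n in("side","top")}
C={"top":(170,130,270,255),"side":(270,150,370,260)}
out=[]
for n,(a,b,c,d) in C.items():
    f=S[n]["frame"][b:d,a:c]; m=(f.max(2)<60).astype(np.uint8)
    k,l,st,ce=cv2.connectedComponentsWithStats(m)
    for i in range(1,k):
        if st[i,4]>15: print(n,st[i]+[a,b,0,0,0],(ce[i]+[a,b]).round(1),[onz(S[n],*(ce[i]+[a,b]),z).round(3) for z in(0,.042)])
    o=cv2.resize(f,None,fx=4,fy=4,interpolation=cv2.INTER_CUBIC)[:480]; out.append(o[:440])
cv2.imwrite("pics/crop0.png",np.hstack(out)[:,:,::-1])
# drum lid outline in top
f=S["top"]["frame"]; hsv=cv2.cvtColor(f,cv2.COLOR_RGB2HSV)
m=((hsv[...,1]<40)&(hsv[...,2]>110)).astype(np.uint8); mm=np.zeros_like(m); mm[140:212,175:248]=m[140:212,175:248]
c=max(cv2.findContours(mm,0,1)[0],key=cv2.contourArea); e=cv2.fitEllipse(c); print("lid",e,onz(S["top"],*e[0],.225))
E
python3 m.py
```

```text
side [301 174  16  12  77] [306.6 178.2] [array([0.436, 0.155, 0.   ]), array([0.452, 0.151, 0.042])]
side [291 214  50  37 318] [318.2 239.9] [array([0.65 , 0.187, 0.   ]), array([0.66 , 0.182, 0.042])]
lid ((210.43173217773438, 176.7850341796875), (47.272586822509766, 47.4537239074707), 19.702491760253906) [0.59979221 0.18541645 0.225     ]
```

View pics/crop0.png

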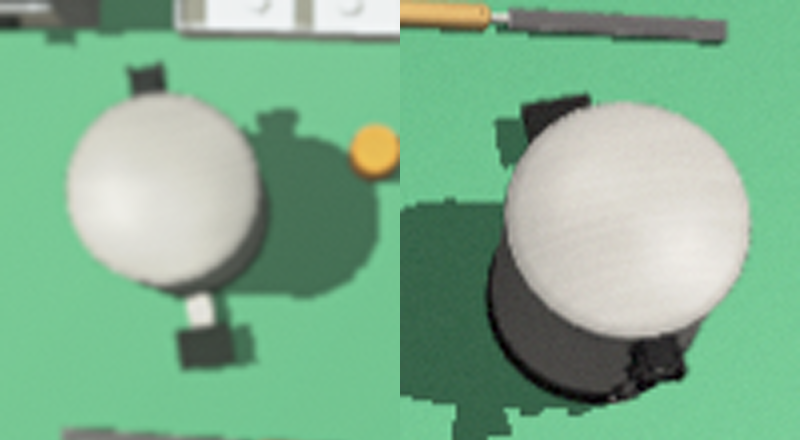

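The crop shows the pad's front corners at about top (215.8,222.5)/(229.5,221) and side (317,173.5)/(300.5,176). I triangulate these and check against the known sizes.

```bash
cat > m2.py <<'E'
from h import *
import pickle
S={n:pickle.load(open(n+"0.pkl","rb")) for n in("side","top")}
def tri(a,b):
    o1,d1=ray(S["top"],*a);o2,d2=ray(S["side"],*b)
    k=np.linalg.lstsq(np.c_[d1,-d2],o2-o1,rcond=None)[0];p,q=o1+k[0]*d1,o2+k[1]*d2
    return (p+q)/2,np.linalg.norm(p-q)
L=tri((215.75,222.5),(317,173.5));Rr=tri((229.5,221),(300.5,176)); print(L,Rr,"width",np.linalg.norm((L[0]-Rr[0])[:2]))
P=[onz(S["top"],170+x/4,130+y/4,.042) for x,y in((177,330),(231,322),(238,364),(183,370))]
pad=np.mean(P,0);print("pad corners",np.round(P,4).tolist(),pad)
fl,fr=[onz(S["side"],*p,.042) for p in((317,173.5),(300.5,176))];print("side front",fl,fr)
# top lid ray vs side lid ellipse
f=S["side"]["frame"];hsv=cv2.cvtColor(f,cv2.COLOR_RGB2HSV)
m=((hsv[...,1]<40)&(hsv[...,2]>130)).astype(np.uint8);mm=np.zeros_like(m);mm[170:245,290:362]=m[170:245,290:362]
c=max(cv2.findContours(mm,0,1)[0],key=cv2.contourArea);e=cv2.fitEllipse(c);print(e)
ax,g=tri((210.4,176.8),e[0]);print("lid centre",ax,g)
for a in(ax,onz(S["top"],210.4,176.8,.22)):
    v=a[:2]-pad[:2];print("dist",np.linalg.norm(v),"ang",np.arctan2(v[1],v[0]))
# hinge from top
h=onz(S["top"],170+148/4,130+78/4,.21);print("hinge",h)
from station import manip
st=manip.sense();M=R.from_quat(st["tool_rot"]).as_matrix()
print("tool delta cm to pad",M.T@(pad-st["tcp_pos"])*100)
E
python3 m2.py
```

```text
(array([0.43460861, 0.18339987, 0.0405629 ]), np.float64(0.0058956806141443495)) (array([0.44201653, 0.12802189, 0.03646338]), np.float64(0.007183038063081237)) width 0.055871260218652984
pad corners [[0.4753, 0.1877, 0.042], [0.4847, 0.1324, 0.042], [0.4418, 0.124, 0.042], [0.4345, 0.1803, 0.042]] [0.45908136 0.15611338 0.042     ]
side front [0.43519977 0.18618567 0.042     ] [0.44422752 0.13114148 0.042     ]
((326.5132141113281, 204.52781677246094), (57.204864501953125, 60.95928955078125), 114.95585632324219)
lid centre [0.60000803 0.18632861 0.22310774] 0.001117526350959185
dist 0.14412940167622465 ang 0.2112063504903459
dist 0.14444242741532942 ang 0.20950378160824124
hinge [0.70336495 0.20350918 0.21      ]
tool delta cm to pad [-48.38278613  18.98935075 -65.25531666]
```

Pad centre is about (0.459, 0.156), triangulated height 0.036–0.041. Axis is at (0.600, 0.186), distance 144 mm (expected 143), pad width 56 mm (58), facing 0.21 rad, so everything agrees. I go over at current height with the fingers shut, turning 0.06 rad to align.

```bash
python3 -m jog '[[[-31.9,0,-27.7],0.06],[[-31.9,0,-27.7],0.06],[[-31.9,0,-27.7],0.06],[[-31.9,0,-27.7],0.06],[[-31.9,0,-27.7],0.06],[[-31.9,0,-27.7],0.06],[[-31.9,0,-27.7],0.06],[[-31.9,0,-27.7],0.06],[[-31.9,0,-27.7],0.06],[[-31.9,0,-27.7],0.06],[[-31.9,0,-27.7],0.06],[[-41.5,0,-51],0.06],[[-41.5,0,-51],0.06],[[-41.5,0,-51],0.06],[[-41.5,0,-51],0.06],[[-41.5,0,-51],0.06],[[-41.5,0,-51],0.06],[[-41.5,0,-51],0.06],[[-41.5,0,-51],0.06],[[-41.5,0,-51],0.06]]' 0 20
python3 - <<'E'
from h import *
st=manip.sense();M=R.from_quat(st["tool_rot"]).as_matrix();print(M.round(3),st["q"].round(2),st["finger_gap"])
print(M.T@(np.array([.4535,.155,.11])-st["tcp_pos"])*100)
E
```

```text
t: 1.77
tcp_pos: [0.4308, -0.001, 0.2312]
tool_rot: [0.074, -0.703, 0.703, -0.074]
force: [-0.1, -0.2, 0.2]
finger_gap: -0.004
[[-0.978  0.     0.209]
 [-0.209 -0.001 -0.978]
 [ 0.    -1.     0.001]] [-0.26  0.27  1.9  -0.    0.98  1.1 ] -0.003501075432414696
[ -5.47453455  12.11382145 -14.79265444]
```

```bash
python3 -m jog '[[[-5.5,0,-14.8],0],[[-5.5,0,-14.8],0],[[-5.5,0,-14.8],0],[[-5.5,0,-14.8],0],[[-5.5,0,-14.8],0],[[-5.5,4,-14.8],0],[[-5.5,7,-14.8],0],[[-5.5,10,-14.8],0],[[-5.5,13,-14.8],0],[[-5.5,15,-14.8],0],[[-5.5,16.2,-14.8],0],[[-5.5,16.2,-14.8],0],[[-5.5,16.2,-14.8],0]]'
python3 - <<'E'
from h import *
st=manip.sense();print(st["tcp_pos"],st["force"].round(1))
o=[]
for n,(a,b,c,d) in {"top":(170,130,270,255),"side":(270,150,370,260)}.items():
    s=eyes.snapshot(n);o.append(cv2.resize(s["frame"][b:d,a:c],None,fx=4,fy=4)[:440])
    print(n,proj(s,st["tcp_pos"]),proj(s,[.459,.156,.042]))
cv2.imwrite("pics/near.png",np.hstack(o)[:,:,::-1])
E
```

```text
t: 2.85
tcp_pos: [0.4542, 0.1535, 0.0687]
tool_rot: [0.073, -0.703, 0.703, -0.072]
force: [-0.2, 0.2, 0.5]
finger_gap: -0.0
[0.45418056 0.15350707 0.06874964] [-0.2  0.2  0.5]
top [221.83142247 217.73047358] [221.83881504 216.6404096 ]
side [308.09577202 175.91710818] [308.14734141 180.20721662]
```

View pics/near.png

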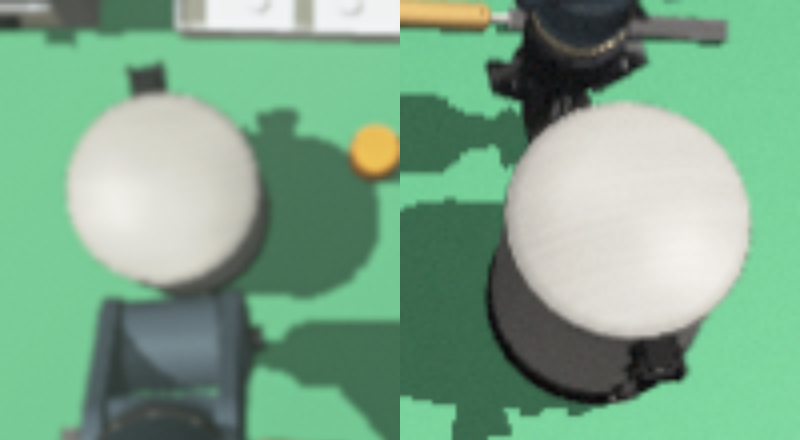

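Fingertips are over the pad (projected TCP at top (222,218), pad centre at (222,217)), and the gripper clears the lid. I descend to contact and begin pressing.

```bash
python3 -m jog '[[[0,0.8,0],0],[[0,1.6,0],0],[[0,2.1,0],0],[[0,2.3,0],0],[[0,2.4,0],0],[[0,2.5,0],0],[[0,2.6,0],0],[[0,2.7,0],0],[[0,2.8,0],0],[[0,2.9,0],0],[[0,3.0,0],0],[[0,3.1,0],0],[[0,3.2,0],0],[[0,3.3,0],0],[[0,3.4,0],0],[[0,3.5,0],0],[[0,3.6,0],0]]'
python3 - <<'E'
from h import *
print(manip.sense()["force"].round(1))
o=[]
for n,(a,b,c,d) in {"top":(170,130,270,255),"side":(270,150,370,260)}.items():
    s=eyes.snapshot(n);o.append(cv2.resize(s["frame"][b:d,a:c],None,fx=4,fy=4)[:440])
cv2.imwrite("pics/press.png",np.hstack(o)[:,:,::-1])
E
```

```text
t: 4.37
tcp_pos: [0.4535, 0.1556, 0.0343]
tool_rot: [0.074, -0.703, 0.703, -0.074]
force: [-2.0, -0.9, 8.8]
finger_gap: -0.0
[-2.  -0.9  8.8]
```

View pics/press.png

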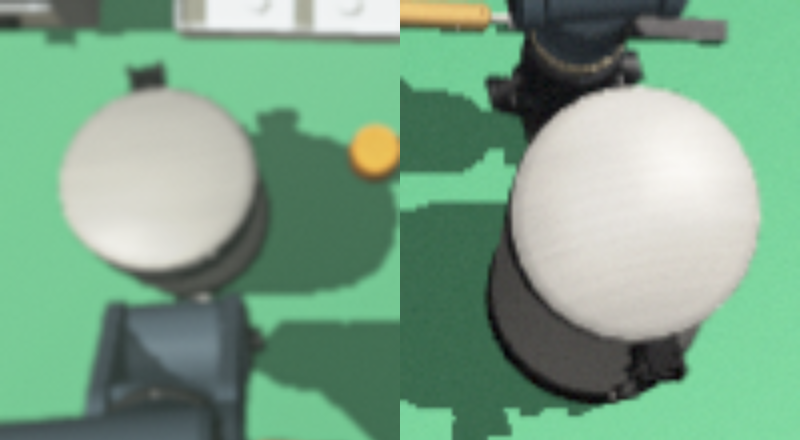

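The lid lifts at 8.8 N and the bin stays put. I keep pressing.

```bash
python3 -m jog '[[[0,0.1,0],0],[[0,0.2,0],0],[[0,0.3,0],0],[[0,0.4,0],0],[[0,0.5,0],0],[[0,0.6,0],0],[[0,0.7,0],0],[[0,0.8,0],0],[[0,0.9,0],0],[[0,1.0,0],0],[[0,1.1,0],0],[[0,1.2,0],0],[[0,1.3,0],0],[[0,1.4,0],0],[[0,1.5,0],0],[[0,1.6,0],0],[[0,1.7,0],0],[[0,1.8,0],0],[[0,1.9,0],0],[[0,1.95,0],0]]'
```

```text
t: 6.13
tcp_pos: [0.4543, 0.1557, 0.0141]
tool_rot: [-0.073, 0.703, -0.703, 0.074]
force: [-0.0, 0.7, 4.1]
finger_gap: -0.0
```

```bash
python3 -m jog '[[[0,0.05,0],0],[[0,0.1,0],0],[[0,0.15,0],0],[[0,0.2,0],0],[[0,0.2,0],0]]'
```

```text
t: 6.55
tcp_pos: [0.4544, 0.1557, 0.0131]
tool_rot: [-0.073, 0.703, -0.703, 0.074]
force: [-2.4, 0.9, 15.0]
finger_gap: 0.001
```

Force jumps to 15 N at z=13 mm, so the pedal is on its stop. I add a slight extra press, then look.

```bash
python3 -m jog '[[[0,0.03,0],0],[[0,0.05,0],0],[[0,0.05,0],0]]'
cat > look.py <<'E'
from h import *
import sys
print(manip.sense()["force"].round(1))
o=[]
for n,(a,b,c,d) in {"top":(160,110,280,230),"side":(270,150,390,270)}.items():
    s=eyes.snapshot(n);save(s,n+sys.argv[1]+".png");o.append(cv2.resize(s["frame"][b:d,a:c],None,fx=3.3,fy=3.3))
cv2.imwrite("pics/"+sys.argv[1]+".png",np.hstack(o)[:,:,::-1])
E
python3 look.py open
```

```text
t: 6.8
tcp_pos: [0.4544, 0.1557, 0.013]
tool_rot: [-0.073, 0.703, -0.703, 0.075]
force: [-1.9, 0.5, 19.0]
finger_gap: -0.001
[-1.9  0.5 19. ]
```

View pics/open.png

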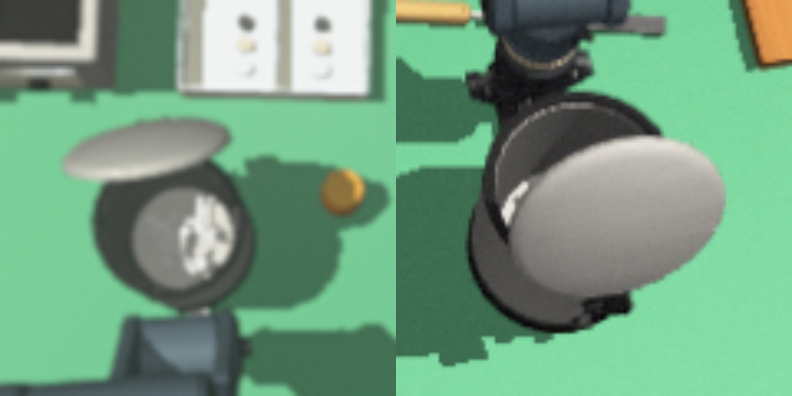

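The lid is wide open, with the bin's inside visible at about (195,235) in the crop, and the jar is undisturbed. I hold for about 4 s.

```bash
Z='[[0,0,0],0]'; python3 -m jog '[[[0,0,0],0],[[0,0,0],0],[[0,0,0],0],[[0,0,0],0],[[0,0,0],0],[[0,0,0],0],[[0,0,0],0],[[0,0,0],0],[[0,0,0],0],[[0,0,0],0],[[0,0,0],0],[[0,0,0],0],[[0,0,0],0],[[0,0,0],0],[[0,0,0],0],[[0,0,0],0],[[0,0,0],0],[[0,0,0],0],[[0,0,0],0],[[0,0,0],0]]' && python3 -m jog '[[[0,0,0],0],[[0,0,0],0],[[0,0,0],0],[[0,0,0],0],[[0,0,0],0],[[0,0,0],0],[[0,0,0],0],[[0,0,0],0],[[0,0,0],0],[[0,0,0],0],[[0,0,0],0],[[0,0,0],0],[[0,0,0],0],[[0,0,0],0],[[0,0,0],0],[[0,0,0],0],[[0,0,0],0],[[0,0,0],0],[[0,0,0],0],[[0,0,0],0]]' && python3 -m jog '[[[0,0,0],0],[[0,0,0],0],[[0,0,0],0],[[0,0,0],0],[[0,0,0],0],[[0,0,0],0]]'
```

```text
t: 8.57
tcp_pos: [0.4544, 0.1557, 0.013]
tool_rot: [-0.073, 0.703, -0.703, 0.075]
force: [-1.4, 0.5, 18.1]
finger_gap: 0.006
t: 10.23
tcp_pos: [0.4544, 0.1557, 0.013]
tool_rot: [-0.073, 0.703, -0.703, 0.075]
force: [-2.5, 0.2, 18.2]
finger_gap: 0.001
t: 10.73
tcp_pos: [0.4544, 0.1557, 0.013]
tool_rot: [-0.073, 0.703, -0.703, 0.075]
force: [-1.5, 0.9, 19.0]
finger_gap: -0.003
```

Held 3.9 s. Now I ease up at 6 mm/s, slower near the end.

```bash
python3 -m jog '[[[0,-0.05,0],0],[[0,-0.1,0],0],[[0,-0.15,0],0],[[0,-0.2,0],0],[[0,-0.25,0],0],[[0,-0.3,0],0],[[0,-0.35,0],0],[[0,-0.4,0],0],[[0,-0.45,0],0],[[0,-0.5,0],0],[[0,-0.55,0],0],[[0,-0.6,0],0],[[0,-0.65,0],0],[[0,-0.7,0],0],[[0,-0.75,0],0],[[0,-0.8,0],0],[[0,-0.85,0],0],[[0,-0.9,0],0],[[0,-0.95,0],0],[[0,-1.0,0],0]]'; python3 -m jog '[[[0,-0.05,0],0],[[0,-0.1,0],0],[[0,-0.15,0],0],[[0,-0.2,0],0],[[0,-0.25,0],0],[[0,-0.3,0],0],[[0,-0.35,0],0],[[0,-0.4,0],0],[[0,-0.45,0],0],[[0,-0.5,0],0],[[0,-0.55,0],0],[[0,-0.6,0],0],[[0,-0.65,0],0],[[0,-0.7,0],0],[[0,-0.75,0],0],[[0,-0.8,0],0],[[0,-0.85,0],0],[[0,-0.9,0],0],[[0,-0.95,0],0],[[0,-1.0,0],0]]'
```

```text
t: 12.4
tcp_pos: [0.4536, 0.1555, 0.0214]
tool_rot: [-0.074, 0.703, -0.703, 0.074]
force: [0.3, 0.6, 4.5]
finger_gap: -0.003
t: 14.07
tcp_pos: [0.4534, 0.1555, 0.0315]
tool_rot: [0.074, -0.703, 0.703, -0.073]
force: [-0.2, 1.4, 6.4]
finger_gap: 0.001
```

```bash
python3 -m jog '[[[0,-0.03,0],0],[[0,-0.06,0],0],[[0,-0.09,0],0],[[0,-0.12,0],0],[[0,-0.15,0],0],[[0,-0.18,0],0],[[0,-0.21,0],0],[[0,-0.24,0],0],[[0,-0.27,0],0],[[0,-0.3,0],0],[[0,-0.33,0],0],[[0,-0.36,0],0],[[0,-0.39,0],0],[[0,-0.42,0],0],[[0,-0.45,0],0],[[0,-0.48,0],0],[[0,-0.51,0],0],[[0,-0.54,0],0],[[0,-0.57,0],0],[[0,-0.6,0],0]]'; python3 -m jog '[[[0,-0.02,0],0],[[0,-0.04,0],0],[[0,-0.06,0],0],[[0,-0.08,0],0],[[0,-0.1,0],0],[[0,-0.12,0],0],[[0,-0.14,0],0],[[0,-0.16,0],0],[[0,-0.18,0],0],[[0,-0.2,0],0],[[0,-0.22,0],0],[[0,-0.24,0],0],[[0,-0.26,0],0],[[0,-0.28,0],0],[[0,-0.3,0],0],[[0,-0.32,0],0],[[0,-0.34,0],0],[[0,-0.36,0],0],[[0,-0.38,0],0],[[0,-0.4,0],0]]'; python3 -m jog '[[[0,-0.02,0],0],[[0,-0.04,0],0],[[0,-0.06,0],0],[[0,-0.08,0],0],[[0,-0.1,0],0],[[0,-0.12,0],0],[[0,-0.14,0],0],[[0,-0.16,0],0],[[0,-0.18,0],0],[[0,-0.2,0],0],[[0,-0.22,0],0],[[0,-0.24,0],0],[[0,-0.26,0],0],[[0,-0.28,0],0],[[0,-0.3,0],0],[[0,-0.32,0],0],[[0,-0.34,0],0],[[0,-0.36,0],0],[[0,-0.38,0],0],[[0,-0.4,0],0]]'
```

```text
t: 15.73
tcp_pos: [0.4536, 0.1556, 0.0376]
tool_rot: [-0.074, 0.703, -0.703, 0.074]
force: [-0.9, 1.1, 7.8]
finger_gap: 0.007
t: 17.4
tcp_pos: [0.4539, 0.1556, 0.0417]
tool_rot: [-0.074, 0.703, -0.703, 0.074]
force: [0.1, 1.2, 6.8]
finger_gap: 0.001
t: 19.07
tcp_pos: [0.4538, 0.1555, 0.0453]
tool_rot: [0.074, -0.703, 0.703, -0.074]
force: [-0.3, 0.0, -0.2]
finger_gap: 0.002
```

Force fell to zero gradually as the pedal came up. I retract straight up and look.

```bash
python3 -m jog '[[[0,-0.3,0],0],[[0,-1,0],0],[[0,-3,0],0],[[0,-6,0],0],[[0,-9,0],0],[[0,-12,0],0],[[0,-15,0],0],[[0,-17,0],0],[[2,-18,4],0],[[4,-18,8],0],[[4,-18,11],0],[[4,-18,14],0],[[4,-18,17],0],[[4,-18,20],0],[[4,-18,22],0],[[4,-18,22],0],[[4,-18,22],0]]'
python3 look.py shut
python3 - <<'E'
from h import *
for n in("top","side"):
    a=cv2.imread(f"pics/{n}0.png");b=cv2.imread(f"pics/{n}shut.png")
    m=(cv2.absdiff(a,b).max(2)>30).astype(np.uint8);k,l,s,c=cv2.connectedComponentsWithStats(m)
    print(n,[s[i].tolist() for i in range(1,k) if s[i,4]>4])
a=cv2.imread("pics/sideshut.png");b=cv2.imread("pics/topshut.png");cv2.imwrite("pics/full.png",cv2.resize(np.hstack([b,a]),(800,300),interpolation=cv2.INTER_AREA))
E
```

```text
t: 20.48
tcp_pos: [0.4601, -0.0686, 0.2257]
tool_rot: [-0.073, 0.703, -0.703, 0.073]
force: [0.1, 0.7, -0.4]
finger_gap: 0.005
[ 0.1  0.7 -0.4]
top [[245, 194, 118, 80, 4970], [162, 259, 330, 125, 21552], [242, 279, 3, 3, 6], [269, 285, 19, 13, 139], [249, 298, 4, 4, 5], [282, 327, 4, 13, 31], [243, 342, 32, 31, 720]]
side [[22, 0, 75, 80, 3418], [132, 0, 216, 162, 13572], [246, 20, 4, 5, 8], [251, 23, 8, 2, 13], [18, 89, 193, 105, 5806], [129, 105, 32, 9, 164], [163, 111, 15, 5, 42], [196, 177, 15, 12, 110]]
```

View pics/shut.png

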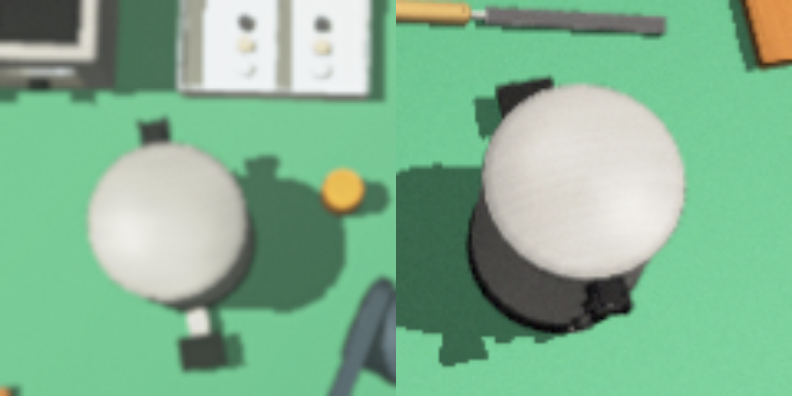

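View pics/full.png

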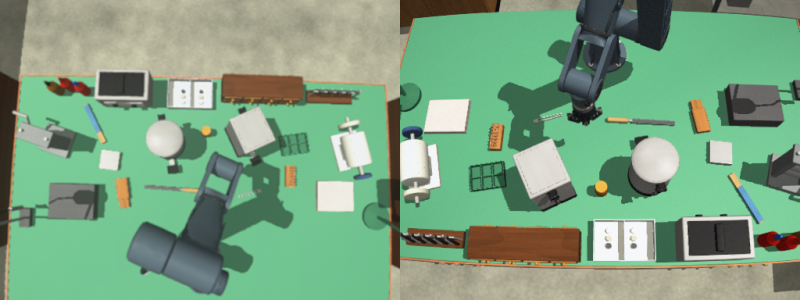

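The lid is shut, the pedal is up, and image differences at the round bin and jar are nil; the only differences are the arm and its shadow. Wrist force is about zero, so I hand in.

```bash
python3 -c "
from station import workorder,manip
print(manip.sense()['force'].round(1)); print(workorder.sign_off())"
```

```text
[-0.6  0.2 -0.2]
the job is handed in; nothing more can be done
None
```

I pressed the round bin's pedal down to its stop with the closed fingertips, and the lid stood wide open. I held it there for about 4 s at 18–19 N. Then I eased the pedal up over about 8 s, slowing towards the end, until the contact force fell to zero, and drew the arm away. It finished at about 20.5 s of the 54 s allowed.

**Last checks:** The last pictures show the lid shut and the pedal up. Compared with the first pictures, nothing changed at the round bin or the jar; the only differences above the threshold were in areas covered by the arm and its shadow. Part of the bench lies under that shadow, so the picture comparison cannot confirm the items there, such as the tweezers. They look in place by eye. The wrist force was about zero at hand-in. No check failed, but the lid angle could only be judged by eye.

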